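# Hang a specimen carrier on the drying rack

### The job

Take the blue-tabbed specimen carrier off the loading stand, lower it down between the two hanging carriers onto the empty middle prong of the drying rack, and work its hook gently along that prong until it drops fully home into the prong's groove. Leave it hanging there by itself, the same way round as the other two, without dislodging them, and never press or knock it hard against the rack or the other carriers.

Things in the scene. Friction and masses are not known exactly. Their poses are not given: they have to be found in the camera images.
- carrier: Blue-tabbed carrier to hang, about 0.15 kg, balanced, hanging on the stand at the start. Origin: middle of the underside of its hook's crown (12 mm along x, 10 mm high), the face that rests on a prong. Own x: along the prong, away from the robot when hung; z up. On its -y side a 40 mm wide plate hangs from y -6.5 mm to 78 mm below the origin, with a black disc 30 mm across, face at y -21 mm.
- tab (a point): Grasp point on the carrier's blue tab, 32 mm above the carrier's origin, axes as the carrier's. The tab stands over the crown: 20 mm along x, 10 mm along y, from 10 to 46 mm above the origin. Grip it by its two ends, closing along x (beside it in y the neighbours leave little room), fingertips kept 12 mm or more above the origin so that they clear the prong.
- lip (a point): Middle of the lower end of the carrier's hook lip, 28 mm below the carrier's origin and 10 mm to its +y side. The lip is 7 mm thick, 24 mm along x. The throat between lip and plate is 13 mm wide, from y -6.5 to +6.5 mm, and goes over a 9 mm wide prong from above.
- left: Yellow-tabbed carrier, same shape and axes as the blue one, hanging loose in the groove of the prong on the rack's +y side, 40 mm from the middle prong. About 5 mm stay free on each side of the blue carrier when centred between the two. Its tab top is 46 mm above its origin.
- right: Red-tabbed carrier, same shape and axes, hanging loose in the groove of the prong on the rack's -y side, 40 mm from the middle prong.
- rack: Drying rack, fixed: blue base 170 x 210 x 10 mm, two posts and a crossbar on the far (+x) side (front face 57 mm beyond the origin, top 4 mm below the prong tops) and three level prongs pointing to -x, towards the robot, 40 mm apart in y, 9 mm wide, tops 130 mm above the table. Origin: middle of the base's underside; x along the prongs, away from the robot.
- rack_mid (a point): Point over the rack's origin on the middle, empty (brass) prong's centre line, level with its top face; axes as the rack's. A square-edged groove crosses the prong's top, 15 mm long (along x), 7 mm deep, for the 12 mm crown. The prong is clamped further in or out each time: the groove's middle lies anywhere from 10 mm before to 10 mm beyond this point along x, and is not measured.
- rack_near (a point): Point on the middle prong's centre line 30 mm before rack_mid, level with its top face. The prong's near end is 36 mm before the groove's middle. A hook set down on the flat top beside the groove rests 7 mm too high and can be slid along the prong, lightly pressed, until it drops in.
- stand_mid (a point): Point on the loading stand (fixed; grey base 150 x 100 mm, one post 60 mm beyond this point, one prong pointing to the robot): on the prong's centre line, level with its top face, 130 mm above the table. x along the prong, away from the robot. The blue carrier's crown starts here in a groove like the others, 7 mm deep: lift it straight up to free it.

How it is judged:
On the way, in this order (a step that is already met when the one before it is completed fails the run):
1. the blue carrier is off the loading stand (distance between carrier and stand_mid above 0.06 m), for 0.1 s.
2. its hook is down on the middle prong between the two others (z of carrier in the frame of rack_mid between -0.012 and 0.003 m and x of carrier in the frame of rack_mid between -0.035 and 0.025 m and y of carrier in the frame of rack_mid between -0.006 and 0.006 m), for 0.1 s.
At the end, for the whole second after the job is handed in: The blue carrier hangs alone, at rest, upright within 0.15 rad, lip to the rack's +y, crown in the middle prong's groove (origin 5-10 mm below the prong top, within 5 mm across, 15 mm along of rack_mid); the yellow and red carriers hang where they were (moved under 6 mm, tilted under 0.2 rad) (z of carrier in the frame of rack_mid between -0.01 and -0.005 m and x of carrier in the frame of rack_mid between -0.015 and 0.015 m and y of carrier in the frame of rack_mid between -0.005 and 0.005 m and angle between carrier's own z axis and vertical below 0.15 rad and linear speed of carrier below 0.03 m/s and distance of each of left, right from where it was at the start of the episode below 0.006 m and angle between each of left, right's own z axis and vertical below 0.2 rad and y of lip in the frame of rack_mid above 0 m); the robot touches nothing.
It fails at once if the blue carrier is pressed or knocked against the rack with more than 25 N (contact force between carrier and rack above 25 N).
It fails at once if the yellow carrier is dislodged (moved over 8 mm or tilted over 0.3 rad) (distance of left from where it was at the start of the episode above 0.008 m or angle between left's own z axis and vertical above 0.3 rad).
It fails at once if the red carrier is dislodged (moved over 8 mm or tilted over 0.3 rad) (distance of right from where it was at the start of the episode above 0.008 m or angle between right's own z axis and vertical above 0.3 rad).
It fails at once if the blue carrier is pressed or knocked against another with more than 15 N (contact force between carrier and left above 15 N or contact force between carrier and right above 15 N).
It also fails if it takes over 67 s, if anything falls off the work surface, if the arm or the gripper's body presses on something with over 40 N, if the wrist force passes 120 N, or if a joint passes its speed limit or range.

### The arm

A 6-joint arm with a two-finger parallel gripper is mounted at the origin on the work surface. World frame = base frame: x ahead of the robot, y to its left, z up, the work surface at z = 0. Lengths are in m, angles in rad, forces in N, time in s.
With the tool pointing down it reaches from about 0.25 to 0.775 m from the base axis. Payload 4 kg.
Tool frame: the origin (TCP) lies at the very end of the fingers, on their centre line; the grasp point (between the pads) lies 19 mm behind it; z points along the fingers, x is the direction in which the jaws open and shut, and the axes are right-handed (so a half turn about z gives the same grasp; the last joint's range is limited). The gripper opens to 94 mm and grips with 3 to 60 N. Pads are 16 mm wide; open, the fingers measure 119 mm over their backs; the gripper's body (75 mm by 177 mm) begins 78 mm behind the grasp point.
Start: joints at [1.209, 0.087, 1.371, -0, 1.684, -0.103], TCP at [0.141, 0.532, 0.206] pointing down, gripper open.
Joint ranges: [-3.1, 3.1], [-0.76, 2.03], [0.27, 2.55], [-1.08, 4.22], [0.17, 2.65], [-2.57, 2.57]. Speed limits (rad/s): [2.79, 2.79, 3.14, 3.14, 3.14, 3.14].

### API

Orientations are given as a rotation vector (axis times angle).
In Python, from rig import arm gives the robot as it stands.
- The arm moves only by the shell command python3 -m creep 'ROWS' [OPENING] [FORCE]. ROWS is JSON, a list of rows, each a list of 4 numbers: the shift along the tool's x, y, z in cm, then the turn about the tool's z in rad. A call has exactly 10 rows; each row is the pose to reach, as a shift and turn from the pose commanded when the call began, along the tool's axes at that moment; what a row does not reach only later rows make up. A row lasts 1/10 s, in which the tool goes at most 50 mm and 8.59 degrees, less where a joint would pass 70% of its speed; a pose out of reach is approached as far as the arm can. A call with a gripper value outside its range is refused whole. OPENING is the opening, from 0 (shut) to 1 (fully open), set as the call begins (- or left out, the last holds). The fingers move at their own pace and stop on an object; FORCE is the grip in N (left out, the last holds). Time passes only in rows, so rows that repeat a pose let the fingers close, or fill a call up. It gives the time, the measured TCP pose, the force and the opening at its end, in the units of the state.
- arm.observe(): the state, without advancing time (a new reading comes with each control period).
- arm.get_image(name): name is "side" or "top"; returns a dict with "color" (420x560x3 uint8, red, green, blue), "intrinsics" (3x3 intrinsics, pixels), "xyz" and "attitude" of the camera in the world. Camera axes: x right, y down, z forward; pixel columns grow to the right and rows downward; lengths in m; the calibration is good to about 2 mm. A picture is of the moment at which its call begins. There is no depth.
- arm.sign_off(): hands the job in, once; it reports no verdict.
The state is a dict: "time": time; "joint_pos": joint angles; "dq": joint speeds; "joint_efforts": joint torques, N m; "ee_pos": TCP position; "tcp_rot": TCP orientation; "wrist_force": force on the tool from outside, world axes, zero at the start; "wrist_torque": the same for the moment, N m; "grip_width": finger opening in m.
Only numpy, scipy, OpenCV 4.12 (cv2) and the standard library are available. Lean on these libraries where they do the work, as an engineer would, in place of code of your own. Each camera call takes 0.05 s, during which the arm holds its last target. There are 200 camera calls.

## Working session

There is one attempt and no reset: what is moved stays moved. The work goes in short steps, Python scripts to look and compute and a shell command to move; the robot and the scene stay as the last step left them, time stands still between calls to the robot, and variables do not carry over. Pictures are saved under pics/ and viewed, about 8 in all and at most 12, crops included, and the job is handed in when it is done.

```bash
mkdir -p pics; python3 - <<'E'
from rig import arm
import cv2,json,numpy as np
for n in("side","top"):
    r=arm.get_image(n); cv2.imwrite(f"pics/{n}0.png",r["color"][:,:,::-1])
    print(n,np.array(r["intrinsics"]).tolist(),r["xyz"],r["attitude"])
s=arm.observe(); print(s)
E
```

```text
side [[400.74442516520213, 0.0, 276.9262059461243], [0.0, 400.74442516520213, 205.80761542745068], [0.0, 0.0, 1.0]] [0.23900143 0.26781021 0.61914217] [-1.1277001   2.50638781 -0.84973419]
top [[410.1442491446266, 0.0, 275.8943780796332], [0.0, 410.1442491446266, 216.6839324218572], [0.0, 0.0, 1.0]] [ 0.47123641 -0.01716138  0.94181934] [-2.18745318  2.18368044 -0.08455442]
{'time': 0.1, 'joint_pos': array([ 1.20885401e+00,  8.78861532e-02,  1.37209348e+00, -1.81256995e-06,
        1.68358437e+00, -1.03110297e-01]), 'dq': array([ 0.00318181, -0.00107949, -0.00527491,  0.00197162,  0.00102805,
        0.00067683]), 'joint_efforts': array([ 1.74764864e-03, -3.41251624e+01, -3.03303874e+01,  7.20498478e-02,
        3.04632972e-02, -1.13726826e-04]), 'ee_pos': array([0.14061031, 0.53121784, 0.20442334]), 'tcp_rot': array([ 2.48873051,  1.91554297, -0.00263291]), 'wrist_force': array([0.01550738, 0.30821664, 0.5140671 ]), 'wrist_torque': array([ 0.00077077, -0.00939267, -0.00633112]), 'grip_width': 0.09404611678083617}
```

View pics/side0.png

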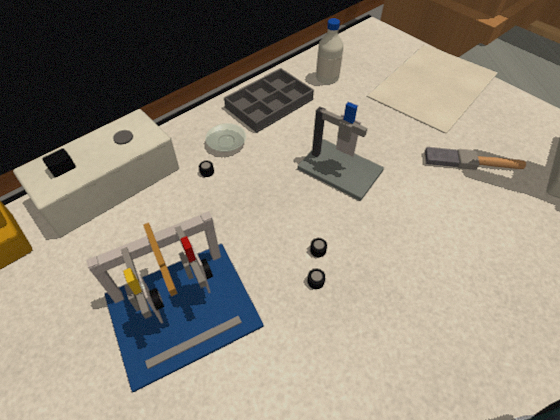

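View pics/top0.png

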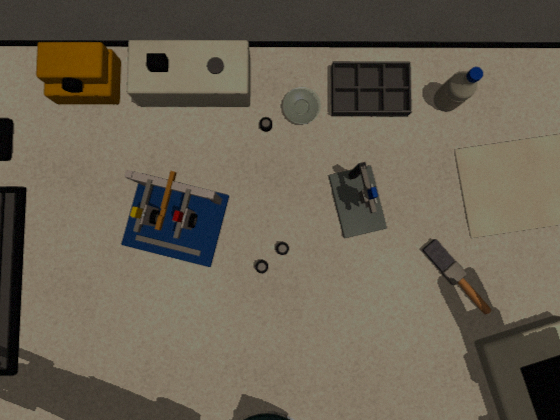

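The side view shows the rack at about (180,300), with its brass prong from (150,230) to (172,292), and the blue tab at (350,112). The top view shows the rack at (175,220), its brass prong from (172,175) to (160,228), and the blue tab at (373,192). I'll enlarge these areas for accurate pixels.

```bash
python3 - <<'E'
import cv2,numpy as np
t=cv2.imread("pics/top0.png");s=cv2.imread("pics/side0.png")
def c(im,x,y,w,h,k):
    o=cv2.resize(im[y:y+h,x:x+w],None,fx=k,fy=k,interpolation=cv2.INTER_CUBIC)
    o=cv2.convertScaleAbs(o,alpha=1.4,beta=10)
    for u in range(x-x%10+10,x+w,10):
        cv2.line(o,((u-x)*k,0),((u-x)*k,6 if u%50 else 16),(0,255,0),1)
    for v in range(y-y%10+10,y+h,10):
        cv2.line(o,(0,(v-y)*k),(6 if v%50 else 16,(v-y)*k),(0,255,0),1)
    return o
a=c(t,115,160,120,110,4); b=c(t,320,155,70,90,4)
def pad(o,h,w): return cv2.copyMakeBorder(o,0,h-o.shape[0],0,w-o.shape[1],cv2.BORDER_CONSTANT)
cv2.imwrite("pics/c1.png",np.hstack([pad(a,440,480),pad(b,440,300)]))
a=c(s,85,210,115,140,4); b=c(s,290,90,80,100,4)
cv2.imwrite("pics/c2.png",np.hstack([pad(a,560,460),pad(b,560,320)]))
E
```

```text
(no output)
```

View pics/c1.png

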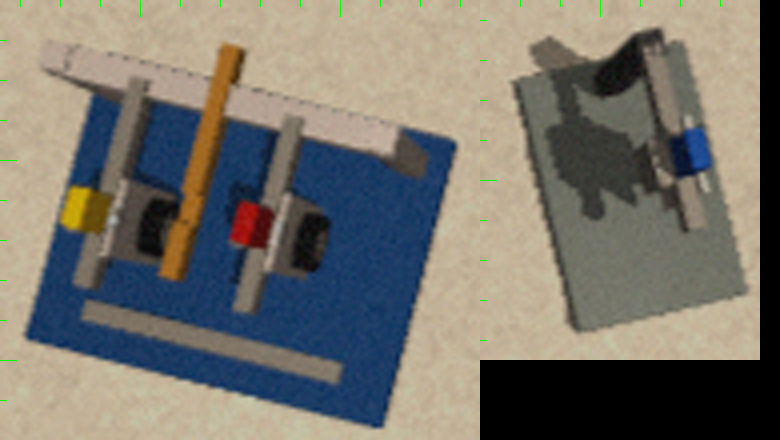

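View pics/c2.png

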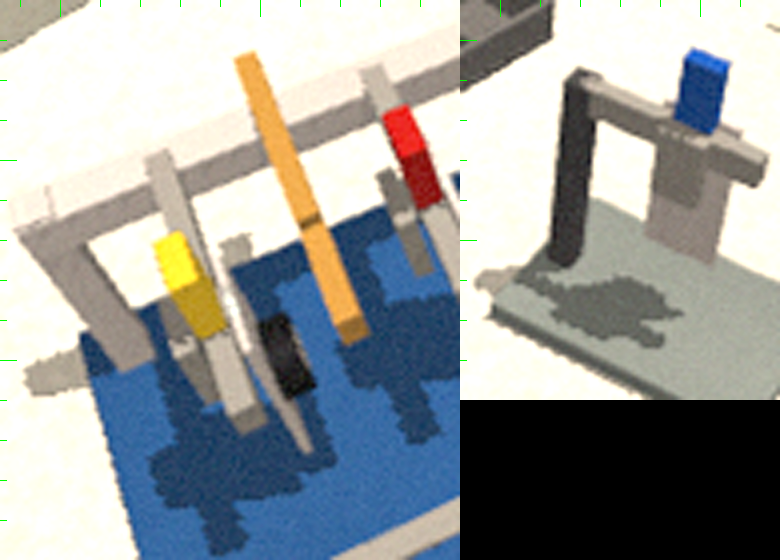

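```bash
cat > h.py <<'E'
import cv2,numpy as np
from scipy.spatial.transform import Rotation as R
from scipy.optimize import least_squares
C={"side":([400.744,400.744,276.926,205.808],[0.23900143,0.26781021,0.61914217],[-1.1277001,2.50638781,-0.84973419]),
"top":([410.144,410.144,275.894,216.684],[0.47123641,-0.01716138,0.94181934],[-2.18745318,2.18368044,-0.08455442])}
def proj(n,P):
    k,t,r=C[n]; q=R.from_rotvec(r).inv().apply(np.atleast_2d(P)-t); return q[:,:2]/q[:,2:]*k[:2]+k[2:]
def onz(n,uv,z):
    k,t,r=C[n]; d=R.from_rotvec(r).apply([(uv[0]-k[2])/k[0],(uv[1]-k[3])/k[1],1]); return t+d*(z-t[2])/d[2]
def tri(uvs):
    f=lambda p:np.concatenate([proj(n,p)[0]-uv for n,uv in uvs.items()])
    s=least_squares(f,[.5,0,.15]); return s.x,s.fun
E
python3 - <<'E'
from h import *
tl=lambda x,y:(115+(x-1.5)/4,160+(y-1.5)/4); tr=lambda x,y:(320+(x-481.5)/4,155+(y-1.5)/4)
sl=lambda x,y:(85+(x-1.5)/4,210+(y-1.5)/4); sr=lambda x,y:(290+(x-461.5)/4,90+(y-1.5)/4)
np.set_printoptions(precision=4,suppress=True)
for nm,a,b in [("brass near",tl(171.5,279),sl(351,318)),("brass far",tl(233,46),sl(246,56))]:
    print(nm,onz("top",a,.13),onz("side",b,.13),*tri({"top":a,"side":b}))
a=onz("top",tl(233,46),.13)-onz("top",tl(171.5,279),.13);b=onz("side",sl(246,56),.13)-onz("side",sl(351,318),.13)
print("yaw",np.arctan2(a[1],a[0]),np.arctan2(b[1],b[0]))
for e in [((28,338),(95,95)),((382,427),(456,140))]:
    p,q=[onz("top",tl(*u),.01) for u in e];print("base",p,q,np.arctan2(*(q-p)[1::-1]))
g=(tl(186,220),sl(310,217));print("groove",onz("top",g[0],.13),onz("side",g[1],.13))
print("blue tab top",*tri({"top":tr(696,147),"side":sr(707,59)}),onz("top",tr(696,147),.169),onz("side",sr(707,59),.169))
for e in [((580,330),(517,82)),((747,290),(685,40))]:
    p,q=[onz("top",tr(*u),.01) for u in e];print("stand base",p,q,np.arctan2(*(q-p)[1::-1]))
print("stand prong near",onz("top",tr(694,228),.13))
print("yellow top",onz("top",tl(77,208),.169),"red top",onz("top",tl(246,222),.169))
E
```

```text
brass near [0.5056 0.2141 0.13  ] [0.5076 0.2155 0.13  ] [0.5066 0.2151 0.1309] [-0.6238 -0.5035  0.531   0.0556]
brass far [0.6222 0.1861 0.13  ] [0.6239 0.1871 0.13  ] [0.6227 0.1868 0.1309] [-0.4736 -0.3442  0.4273  0.0421]
yaw -0.2361327484196724 -0.23964040980372026
base [0.4771 0.3287 0.01  ] [0.6159 0.2944 0.01  ] -0.24176994345455777
base [0.4274 0.1278 0.01  ] [0.5904 0.0877 0.01  ] -0.24102952851906886
groove [0.5349 0.2076 0.13  ] [0.5494 0.2054 0.13  ]
blue tab top [ 0.5766 -0.2048  0.1715] [-0.0381 -0.0499  0.057   0.0076] [ 0.5769 -0.2055  0.169 ] [ 0.5786 -0.2074  0.169 ]
stand base [ 0.4938 -0.1766  0.01  ] [ 0.636 -0.142  0.01 ] 0.23910757329001361
stand base [ 0.5167 -0.272   0.01  ] [ 0.6606 -0.2389  0.01  ] 0.2259353913905932
stand prong near [ 0.5416 -0.2134  0.13  ]
yellow top [0.5374 0.2483 0.169 ] red top [0.5309 0.1685 0.169 ]
```

The rack yaw is about -0.239, and the near end of the brass prong puts the groove middle at about (0.542, 0.206). The crops show a dark groove mark there too. The blue tab is at (0.577, -0.206), and its triangulated top of 0.1715 agrees with the expected 0.169. Next I'll move over the tab.

```bash
cat >> h.py <<'E'
def need(p,yaw):
    from rig import arm
    s=arm.observe(); M=R.from_rotvec(s["tcp_rot"]); m=M.as_matrix(); y=np.arctan2(m[1,0],m[0,0])
    d=M.inv().apply(np.array(p)-s["ee_pos"])*100
    print("t",round(s["time"],2),"tcp",s["ee_pos"].round(4),"yaw",round(y,3),"tilt",round(np.arccos(-m[2,2]),3),"F",np.round(s["wrist_force"],2),"w",round(s["grip_width"],4))
    print("SHIFT cm",d.round(2),"TURN",round((y-yaw+np.pi/2)%np.pi-np.pi/2,3))
E
python3 -m creep '[[-60,61,-5.6,1.08],[-60,61,-5.6,1.08],[-60,61,-5.6,1.08],[-60,61,-5.6,1.08],[-60,61,-5.6,1.08],[-60,61,-5.6,1.08],[-60,61,-5.6,1.08],[-60,61,-5.6,1.08],[-60,61,-5.6,1.08],[-60,61,-5.6,1.08]]' 0.55 15
python3 -c "from h import *;need([.5772,-.206,.24],.232)"
```

```text
time: 1.1
ee_pos: [0.3954, 0.1005, 0.238]
tcp_rot: [-3.12, -0.363, -0.0]
wrist_force: [1.1, 0.4, -0.2]
grip_width: 0.0518
t 1.1 tcp [0.3954 0.1005 0.238 ] yaw 0.232 tilt 0.0 F [ 1.12  0.38 -0.17] w 0.0518
SHIFT cm [10.65 34.01 -0.2 ] TURN -0.0
```

```bash

python3 -m creep '[[10.6,34,-0.5,0],[10.6,34,-0.5,0],[10.6,34,-0.5,0],[10.6,34,-0.5,0],[10.6,34,-0.5,0],[10.6,34,-0.5,0],[10.6,34,-0.5,0],[10.6,34,-0.5,0],[10.6,34,-0.5,0],[10.6,34,-0.5,0]]'
python3 - <<'E'
from h import *
from rig import arm
need([.5772,-.206,.136],.232)
im=arm.get_image("side")["color"][:,:,::-1];cv2.imwrite("pics/s1.png",im)
E
```

```text
time: 2.1
ee_pos: [0.576, -0.203, 0.243]
tcp_rot: [-3.119, -0.365, 0.001]
wrist_force: [-0.2, 0.0, 0.5]
grip_width: 0.0518
t 2.1 tcp [ 0.576 -0.203  0.243] yaw 0.233 tilt 0.001 F [-0.19  0.02  0.5 ] w 0.0518
SHIFT cm [ 0.06  0.33 10.7 ] TURN 0.001
```

```bash

python3 -m creep '[[0,0.1,2,0],[0,0.1,4,0],[0,0.1,6,0],[0,0.1,6,0],[0,0.1,6,0],[0,0.1,6,0],[0,0.1,6,0],[0,0.1,6,0],[0,0.1,6,0],[0,0.1,6,0]]'
python3 - <<'E'
from h import *
from rig import arm
need([.5772,-.206,.136],.232)
a=arm.get_image("side")["color"][60:180,270:410,::-1]
b=arm.get_image("top")["color"][130:250,300:440,::-1]
a,b=[cv2.resize(x,None,fx=4,fy=4,interpolation=cv2.INTER_CUBIC)for x in(a,b)]
cv2.imwrite("pics/s2.png",np.hstack([a[:,80:480],b[:,80:480]]))
E
```

```text
time: 3.15
ee_pos: [0.5767, -0.2052, 0.1833]
tcp_rot: [3.12, 0.363, 0.001]
wrist_force: [0.2, 0.1, -0.5]
grip_width: 0.0518
t 3.15 tcp [ 0.5767 -0.2052  0.1833] yaw 0.232 tilt 0.0 F [ 0.18  0.07 -0.51] w 0.0518
SHIFT cm [0.02 0.09 4.73] TURN -0.0
```

View pics/s2.png

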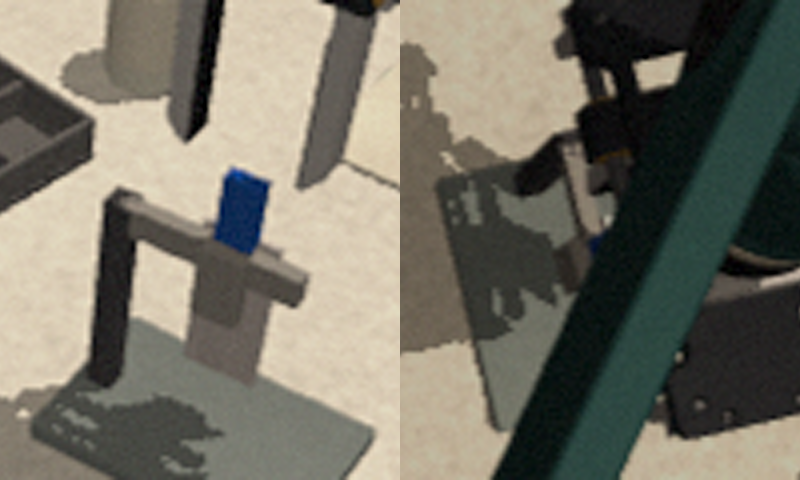

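The side view shows the fingers straddling the blue tab: tips at crop (185,140) and (305,188), tab top at (252,178). I'll lower and grip.

```bash

python3 -m creep '[[0,0.1,1,0],[0,0.1,2,0],[0,0.1,3,0],[0,0.1,4,0],[0,0.1,4.6,0],[0,0.1,4.6,0],[0,0.1,4.6,0],[0,0.1,4.6,0],[0,0.1,4.6,0],[0,0.1,4.6,0]]' && python3 -c "from h import *;need([.5772,-.206,.136],.232)"
python3 -m creep '[[0,0,0,0],[0,0,0,0],[0,0,0,0],[0,0,0,0],[0,0,0,0],[0,0,0,0],[0,0,0,0],[0,0,0,0],[0,0,0,0],[0,0,0,0]]' 0 20
python3 - <<'E'
from h import *
from rig import arm
need([.5772,-.206,.136],.232)
a=arm.get_image("side")["color"][60:180,270:410,::-1]
cv2.imwrite("pics/s3.png",cv2.resize(a,None,fx=4,fy=4,interpolation=cv2.INTER_CUBIC))
E
```

```text
time: 4.25
ee_pos: [0.5771, -0.2061, 0.1377]
tcp_rot: [3.12, 0.364, 0.001]
wrist_force: [0.4, -0.8, 0.5]
grip_width: 0.0519
t 4.25 tcp [ 0.5771 -0.2061  0.1377] yaw 0.232 tilt 0.001 F [ 0.36 -0.82  0.53] w 0.0519
SHIFT cm [ 0.01 -0.01  0.17] TURN -0.0
time: 5.25
ee_pos: [0.5769, -0.206, 0.1371]
tcp_rot: [-3.12, -0.364, -0.0]
wrist_force: [-0.1, -0.3, 0.5]
grip_width: 0.0201
t 5.25 tcp [ 0.5769 -0.206   0.1371] yaw 0.232 tilt 0.0 F [-0.14 -0.32  0.48] w 0.0201
SHIFT cm [0.03 0.   0.11] TURN -0.0
```

The grip width of 20.1 mm matches the tab. I'll lift straight up.

```bash

python3 -m creep '[[0,0,-0.3,0],[0,0,-0.8,0],[0,0,-1.5,0],[0,0,-3,0],[0,0,-5.5,0],[0,0,-9,0],[0,0,-12,0],[0,0,-14,0],[0,0,-15,0],[0,0,-15,0]]'
python3 - <<'E'
from h import *
d=np.array([.9716,-.2368])
g=np.array([.5416,.2063])
print(g-.02*d)
need([*(g-.02*d),.287],-.239)
E
```

```text
time: 6.3
ee_pos: [0.5775, -0.2063, 0.2899]
tcp_rot: [3.118, 0.363, 0.006]
wrist_force: [-0.3, 0.3, -1.7]
grip_width: 0.0198
[0.522168 0.211036]
t 6.3 tcp [ 0.5775 -0.2063  0.2899] yaw 0.232 tilt 0.005 F [-0.29  0.28 -1.67] w 0.0198
SHIFT cm [  4.21 -41.89   0.19] TURN 0.471
```

```bash

python3 -m creep '[[0.4,-4,0,0.05],[0.8,-8,0,0.1],[1.2,-12,0,0.15],[1.6,-16,0,0.2],[2,-20,0,0.25],[2.4,-24,0,0.3],[2.8,-28,0,0.35],[3.2,-32,0,0.4],[3.6,-36,0,0.45],[3.8,-38,0,0.471]]'
python3 -m creep '[[0,0,0,0],[0,0,0,0],[0,0,0,0],[0,0,0,0],[0,0,0,0],[0,0,0,0],[0,0,0,0],[0,0,0,0],[0,0,0,0],[0,0,0,0]]' 
python3 -c "from h import *;need([.5222,.2110,.287],-.239)"
```

```text
time: 7.3
ee_pos: [0.525, 0.1755, 0.2852]
tcp_rot: [-3.119, 0.371, 0.006]
wrist_force: [0.5, -0.7, -0.8]
grip_width: 0.0197
time: 8.3
ee_pos: [0.5265, 0.1726, 0.2872]
tcp_rot: [-3.119, 0.374, -0.0]
wrist_force: [-0.3, 0.4, -2.1]
grip_width: 0.0197
t 8.3 tcp [0.5265 0.1726 0.2872] yaw -0.239 tilt 0.0 F [-0.33  0.35 -2.07] w 0.0197
SHIFT cm [-1.33 -3.63  0.02] TURN 0.0
```

```bash

python3 -m creep '[[-0.4,-1,0,0],[-0.8,-2,0,0],[-1.2,-3,0,0],[-1.3,-3.6,0,0],[-1.3,-3.6,0.8,0],[-1.3,-3.6,1.6,0],[-1.3,-3.6,2.2,0],[-1.3,-3.6,2.4,0],[-1.3,-3.6,2.4,0],[-1.3,-3.6,2.4,0]]'
cat >> h.py <<'E'
def carrier(o,yaw):
    r=R.from_euler("z",yaw).apply
    B=[((-10,-5,10),(10,5,46)),((-6,-13.5,0),(6,13.5,10)),((-12,6.5,-28),(12,13.5,10)),((-20,-13.5,-78),(20,-6.5,10))]
    return [(np.array(o)+r([[x,y,z] for x in(a[0],b[0]) for y in(a[1],b[1]) for z in(a[2],b[2])])*1) if 0 else np.array(o)+r(np.array([[x,y,z] for x in(a[0],b[0]) for y in(a[1],b[1]) for z in(a[2],b[2])])/1000) for a,b in B]
def draw(im,n,x0,y0,k,boxes,col):
    for b in boxes:
        p=((proj(n,b)-[x0,y0]+.5)*k).astype(int)
        for i in range(8):
            for j in (1,2,4):
                if not i&j: cv2.line(im,tuple(map(int,p[i])),tuple(map(int,p[i|j])),col,1)
def prong(g,yaw):
    r=R.from_euler("z",yaw).apply
    return [np.array([*g,.13])+r(np.array([[x,y,z] for x in a for y in(-4.5,4.5) for z in(-7,0)])/1000) for a in((-36,-7.5),(7.5,80))]
E
cat > look.py <<'E'
import sys
from h import *
from rig import arm
n,x0,y0,w,h,k,out=sys.argv[1],*map(int,sys.argv[2:7]),sys.argv[7]
dz=float(sys.argv[8]) if len(sys.argv)>8 else .0139
need([.5416,.2063,.13],-.239)
s=arm.observe();m=R.from_rotvec(s["tcp_rot"]).as_matrix();yaw=np.arctan2(m[1,0],m[0,0])
im=arm.get_image(n)["color"][y0:y0+h,x0:x0+w,::-1];cv2.imwrite("pics/raw_"+out,im)
im=cv2.convertScaleAbs(cv2.resize(im,None,fx=k,fy=k,interpolation=cv2.INTER_CUBIC),alpha=1.3,beta=10);im0=im.copy()
draw(im,n,x0,y0,k,carrier(s["ee_pos"]-[0,0,dz],yaw),(0,255,0));draw(im,n,x0,y0,k,prong([.5416,.2063],-.239),(255,0,255))
cv2.imwrite("pics/"+out,np.hstack([im0,im]))
E
python3 look.py side 85 150 130 190 3 l1.png
```

```text
time: 9.3
ee_pos: [0.5225, 0.2104, 0.2633]
tcp_rot: [-3.119, 0.375, -0.0]
wrist_force: [-0.1, -0.3, -0.8]
grip_width: 0.0197
t 9.3 tcp [0.5225 0.2104 0.2633] yaw -0.239 tilt 0.0 F [-0.07 -0.31 -0.8 ] w 0.0197
SHIFT cm [ 1.95 -0.05 13.33] TURN -0.0
```

View pics/l1.png

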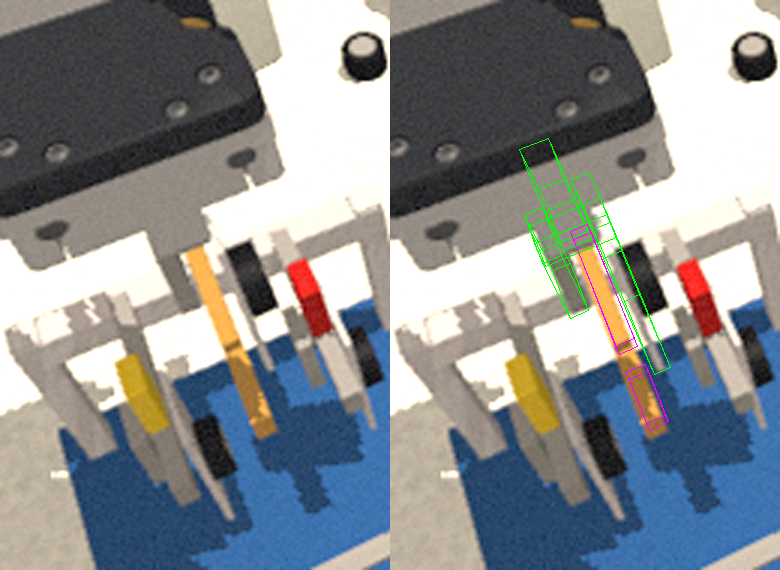

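The overlay is close: the brass prong wireframe fits, with the near end at crop (265,432), and the carrier appears slightly left of its wireframe. I'll zoom in on both to get the offset across the prong, since the throat leaves only ±2 mm.

```bash
python3 look.py side 128 205 57 92 7 l2.png
```

```text
t 9.35 tcp [0.5226 0.2104 0.2636] yaw -0.239 tilt 0.001 F [-0.48  0.52 -2.21] w 0.0201
SHIFT cm [ 1.94 -0.05 13.36] TURN -0.0
```

View pics/l2.png

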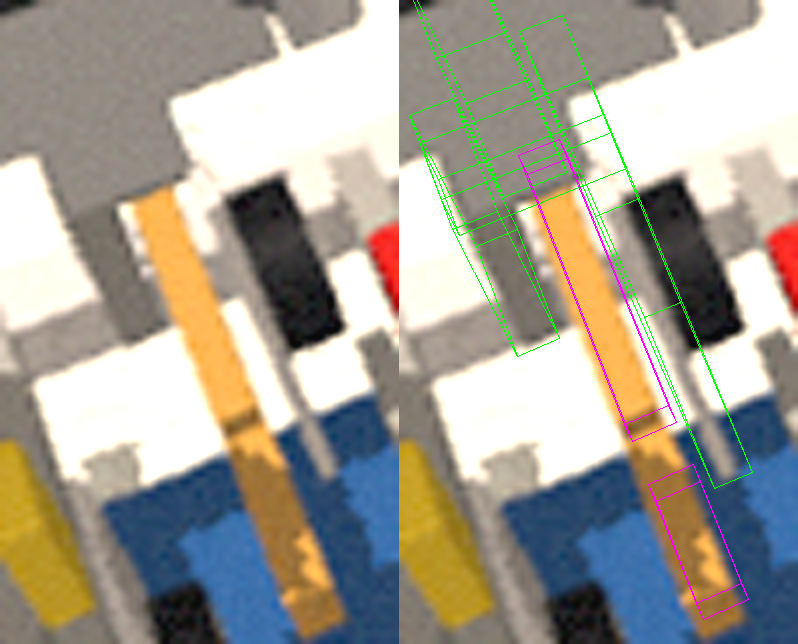

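```bash
python3 - <<'E'
from h import *
n=np.array([.2368,.9716]); d=np.array([.9716,-.2368])
px=lambda X,Y:(128+(X+.5)/7-.5,205+(Y+.5)/7-.5)
f=lambda X,Y,z:(onz("side",px(X,Y),z)[:2]@n,onz("side",px(X,Y),z)[:2]@d)
for nm,X,Y,z,o in [("lip in",158,335,.2217,6.5),("lip out",122,345,.2217,13.5),("plate in",318,482,.1717,-6.5),("lip in mid",108,205,None,6.5)]:
    if z: print(nm,np.round(f(X,Y,z)[0]*1000-o,2),"along",f(X,Y,z)[1])
print("tcp perp",np.array([.5226,.2104])@n*1000)
for fn,x0,y0 in [("raw_l2.png",128,205)]:
    im=cv2.imread("pics/"+fn); hsv=cv2.cvtColor(im,cv2.COLOR_BGR2HSV).astype(int)
    m=(hsv[...,0]>8)&(hsv[...,0]<22)&(hsv[...,1]>120)
    for v in range(28,88,5):
        c=np.where(m[v])[0]
        if len(c)>3:
            L,Rr=[onz("side",(x0+e,y0+v),.13)[:2]@n*1000 for e in(c.min()-.5,c.max()+.5)]; print(v,c.min(),c.max(),round(L,2),round(Rr,2),"mid",round((L+Rr)/2,2))
im=cv2.imread("pics/side0.png");hsv=cv2.cvtColor(im,cv2.COLOR_BGR2HSV).astype(int)
m=(hsv[...,0]>8)&(hsv[...,0]<22)&(hsv[...,1]>120)
print("img0",[round(np.mean([onz("side",(c+e,v),.13)[:2]@n*1000 for c,e in((k.min(),-.5),(k.max(),.5))]),2) for v in range(228,290,5) for k in[130+np.where(m[v,130:190])[0]]])
E
```

```text
lip in 328.29 along 0.44666240231807863
lip out 327.06 along 0.4475712422437913
plate in 327.36 along 0.43882295288740947
tcp perp 328.17632000000003
28 19 24 333.89 326.14 mid 330.02
33 20 26 335.15 326.18 mid 330.66
38 22 28 335.11 326.22 mid 330.66
43 24 30 335.07 326.26 mid 330.66
48 26 32 335.03 326.3 mid 330.66
53 28 34 334.99 326.34 mid 330.66
58 30 36 334.96 326.37 mid 330.66
63 0 39 373.82 325.19 mid 349.51
68 34 40 334.88 326.45 mid 330.66
73 8 42 368.31 326.48 mid 347.4
78 38 45 334.81 325.33 mid 330.07
83 2 46 379.44 326.55 mid 353.0
img0 [np.float64(330.01), np.float64(330.02), np.float64(330.66), np.float64(330.66), np.float64(330.66), np.float64(330.66), np.float64(330.66), np.float64(330.66), np.float64(348.29), np.float64(330.06), np.float64(330.07), np.float64(330.07), np.float64(347.12)]
```

In the side camera the carrier sits 2.5 mm to the -y side of the prong line. This camera lies almost in the prong's vertical plane, so the comparison is sound. I'll shift it and lower to just above the prong.

```bash

python3 -m creep '[[0,-0.25,0,0],[0,-0.25,0,0],[0,-0.25,0,0],[0,-0.25,1,0],[0,-0.25,2,0],[0,-0.25,3,0],[0,-0.25,4,0],[0,-0.25,4.5,0],[0,-0.25,4.5,0],[0,-0.25,4.5,0]]'
python3 -m creep '[[0,0,0.5,0],[0,0,1,0],[0,0,1.5,0],[0,0,2,0],[0,0,2.5,0],[0,0,3,0],[0,0,3.5,0],[0,0,3.6,0],[0,0,3.6,0],[0,0,3.6,0]]'
python3 look.py side 110 210 57 92 7 l3.png
```

```text
time: 10.4
ee_pos: [0.523, 0.2131, 0.2182]
tcp_rot: [-3.119, 0.374, -0.0]
wrist_force: [0.3, 1.0, -1.5]
grip_width: 0.0197
time: 11.4
ee_pos: [0.5231, 0.2131, 0.1824]
tcp_rot: [-3.119, 0.375, -0.001]
wrist_force: [0.3, 0.0, -1.4]
grip_width: 0.0196
t 11.4 tcp [0.5231 0.2131 0.1824] yaw -0.239 tilt 0.0 F [ 0.3   0.04 -1.36] w 0.0196
SHIFT cm [1.96 0.22 5.24] TURN -0.0
```

View pics/l3.png

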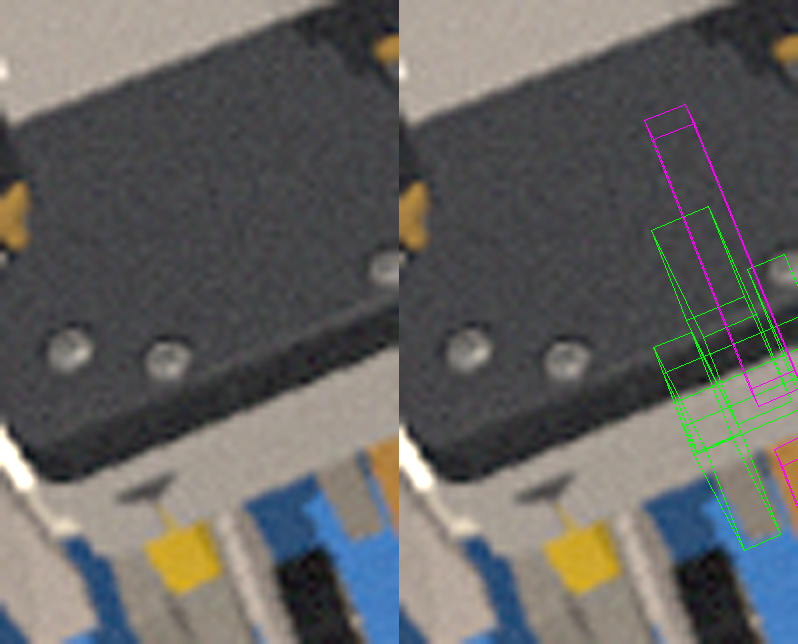

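The crop was too far left. I can see the lip's lower end at crop (365,530), and the yellow carrier is undisturbed. I'll retake it further right.

```bash
python3 look.py side 148 258 50 72 8 l4.png
```

```text
t 11.45 tcp [0.5232 0.2131 0.1825] yaw -0.239 tilt 0.001 F [-0.14  1.07 -1.77] w 0.0195
SHIFT cm [1.95 0.23 5.25] TURN 0.0
```

View pics/l4.png

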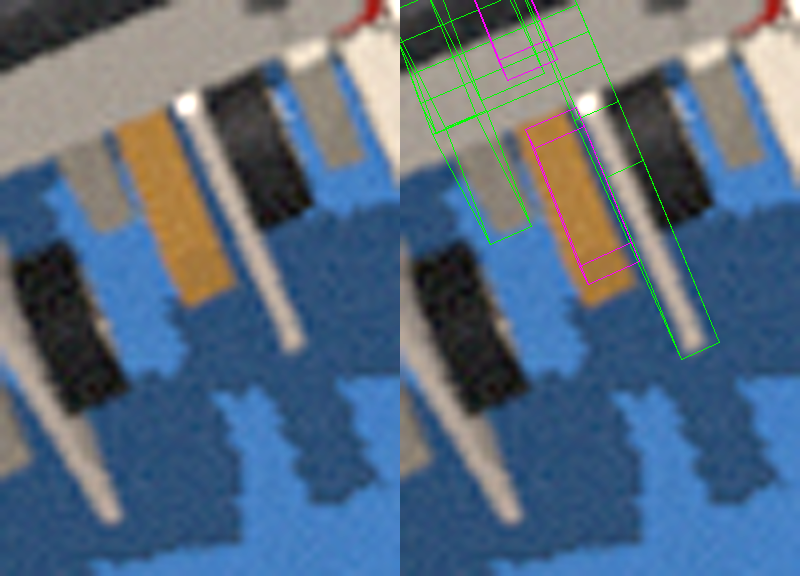

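```bash
python3 - <<'E'
from h import *
n=np.array([.2368,.9716])
f=lambda X,Y,z:np.round(onz("side",(148+(X+.5)/8-.5,258+(Y+.5)/8-.5),z)[:2]@n*1000,2)
print("lip in",f(133,222,.1406)-6.5,"lip out",f(97,235,.1406)-13.5,"plate in bot",f(282,352,.0906)+6.5,"plate in at z.12(near edge)",f(245,250,.119)+6.5)
im=cv2.imread("pics/raw_l4.png")
for v in (16,20,24,28,31):
    r=im[v].astype(int);m=np.where((r[8:32,2]-r[8:32,0])>20)[0]+8
    # subpixel by R-B threshold
    g=(r[:,2]-r[:,0]).astype(float);h=g[m].max()*.5;k=np.where(g[8:34]>h)[0]+8;a,b=k[0],k[-1]
    L=a-1+(h-g[a-1])/(g[a]-g[a-1]);Q=b+(g[b]-h)/(g[b]-g[b+1])
    u=[onz("side",(148+e,258+v),.13)[:2]@n*1000 for e in(L,Q)];print(v,round(L,2),round(Q,2),np.round(u,2),"mid",round(np.mean(u),2))
print("tcp",np.array([.5232,.2131])@n*1000)
E
```

```text
lip in 330.49 lip out 329.41 plate in bot 330.35 plate in at z.12(near edge) 329.24
16 14.19 20.97 [334.52 326.37] mid 330.45
20 15.78 22.65 [334.51 326.3 ] mid 330.41
24 17.43 24.19 [334.43 326.4 ] mid 330.42
28 18.8 25.79 [334.67 326.43] mid 330.55
31 19.97 26.86 [334.69 326.6 ] mid 330.65
tcp 330.94172
```

The carrier is centred within about 0.5 mm. I'll nudge it 0.4 mm and lower to just above contact.

```bash

python3 -m creep '[[0,-0.04,0.3,0],[0,-0.04,0.7,0],[0,-0.04,1.1,0],[0,-0.04,1.5,0],[0,-0.04,1.9,0],[0,-0.04,2.3,0],[0,-0.04,2.7,0],[0,-0.04,3.1,0],[0,-0.04,3.5,0],[0,-0.04,3.5,0]]'
python3 -m creep '[[0,0,0.03,0],[0,0,0.06,0],[0,0,0.09,0],[0,0,0.12,0],[0,0,0.15,0],[0,0,0.18,0],[0,0,0.21,0],[0,0,0.24,0],[0,0,0.24,0],[0,0,0.24,0]]'
python3 -c "from h import *;need([.5416,.2063,.1371],-.239)"
```

```text
time: 12.5
ee_pos: [0.5227, 0.2133, 0.1462]
tcp_rot: [3.119, -0.375, -0.002]
wrist_force: [-0.2, 0.2, -1.7]
grip_width: 0.0199
time: 13.5
ee_pos: [0.5231, 0.2134, 0.1448]
tcp_rot: [-3.119, 0.374, -0.0]
wrist_force: [0.2, -0.2, -1.6]
grip_width: 0.0198
t 13.5 tcp [0.5231 0.2134 0.1448] yaw -0.239 tilt 0.0 F [ 0.19 -0.15 -1.62] w 0.0198
SHIFT cm [1.97 0.25 0.77] TURN 0.0
```

```bash

python3 -m creep '[[0,0,0.02,0],[0,0,0.04,0],[0,0,0.06,0],[0,0,0.08,0],[0,0,0.1,0],[0,0,0.12,0],[0,0,0.12,0],[0,0,0.12,0],[0,0,0.12,0],[0,0,0.12,0]]'
python3 -c "from h import *;need([.5416,.2063,.1371],-.239)"
```

```text
time: 14.5
ee_pos: [0.5231, 0.2134, 0.1441]
tcp_rot: [-3.119, 0.374, -0.001]
wrist_force: [-1.6, -0.1, 3.8]
grip_width: 0.02
t 14.5 tcp [0.5231 0.2134 0.1441] yaw -0.239 tilt 0.0 F [-1.59 -0.08  3.75] w 0.02
SHIFT cm [1.97 0.26 0.7 ] TURN 0.0
```

It made contact at TCP z 0.1441, the expected flat-top height, with about 5 N. I'll slide inward, lightly pressed.

```bash

python3 -m creep '[[0.15,0,0,0],[0.3,0,0,0],[0.45,0,0,0],[0.6,0,0,0],[0.75,0,0,0],[0.9,0,0,0],[1.05,0,0,0],[1.2,0,0,0],[1.35,0,0,0],[1.4,0,0,0]]'
python3 -c "from h import *;need([.5416,.2063,.1371],-.239)"
```

```text
time: 15.5
ee_pos: [0.5368, 0.2105, 0.144]
tcp_rot: [-3.118, 0.374, 0.0]
wrist_force: [-2.9, 0.7, 4.8]
grip_width: 0.0201
t 15.5 tcp [0.5368 0.2105 0.144 ] yaw -0.239 tilt 0.001 F [-2.86  0.69  4.81] w 0.0201
SHIFT cm [0.57 0.29 0.69] TURN 0.0
```

```bash

python3 -m creep '[[0.03,0.02,0,0],[0.06,0.02,0,0],[0.09,0.02,0,0],[0.12,0.02,0,0],[0.15,0.02,0,0],[0.18,0.02,0,0],[0.21,0.02,0,0],[0.24,0.02,0,0],[0.27,0.02,0,0],[0.3,0.02,0,0]]'
python3 -c "from h import *;need([.5416,.2063,.1371],-.239)"
python3 -m creep '[[0.02,0,0,0],[0.04,0,0,0],[0.06,0,0,0],[0.08,0,0,0],[0.1,0,0,0],[0.1,0,0,0],[0.1,0,0,0],[0.1,0,0,0],[0.1,0,0,0],[0.1,0,0,0]]'
python3 -c "from h import *;need([.5416,.2063,.1371],-.239)"
```

```text
time: 16.5
ee_pos: [0.5395, 0.2096, 0.1438]
tcp_rot: [-3.118, 0.374, 0.0]
wrist_force: [-3.0, 1.4, 4.8]
grip_width: 0.0197
t 16.5 tcp [0.5395 0.2096 0.1438] yaw -0.239 tilt 0.001 F [-2.97  1.44  4.79] w 0.0197
SHIFT cm [0.28 0.27 0.67] TURN 0.0
time: 17.5
ee_pos: [0.5407, 0.2088, 0.1434]
tcp_rot: [3.119, -0.375, 0.0]
wrist_force: [1.3, -0.4, -1.9]
grip_width: 0.0201
t 17.5 tcp [0.5407 0.2088 0.1434] yaw -0.239 tilt 0.0 F [ 1.28 -0.45 -1.9 ] w 0.0201
SHIFT cm [0.15 0.22 0.63] TURN -0.0
```

The press has vanished (Fz −1.9), so the crown is over the groove. I'll lower gently, with 0.5 mm more inward.

```bash

python3 -m creep '[[0.05,0,0,0],[0.05,0,0.04,0],[0.05,0,0.08,0],[0.05,0,0.12,0],[0.05,0,0.16,0],[0.05,0,0.2,0],[0.05,0,0.2,0],[0.05,0,0.2,0],[0.05,0,0.2,0],[0.05,0,0.2,0]]'
python3 -c "from h import *;need([.5416,.2063,.1371],-.239)"
```

```text
time: 18.5
ee_pos: [0.541, 0.2089, 0.1416]
tcp_rot: [-3.119, 0.375, -0.0]
wrist_force: [-0.4, -0.5, -2.0]
grip_width: 0.0203
t 18.5 tcp [0.541  0.2089 0.1416] yaw -0.239 tilt 0.0 F [-0.39 -0.49 -2.01] w 0.0203
SHIFT cm [0.12 0.23 0.45] TURN -0.0
```

```bash

python3 -m creep '[[0.05,0,0.05,0],[0.05,0,0.1,0],[0.05,0,0.15,0],[0.05,0,0.2,0],[0.05,0,0.25,0],[0.05,0,0.3,0],[0.05,0,0.34,0],[0.05,0,0.37,0],[0.05,0,0.37,0],[0.05,0,0.37,0]]'
python3 -c "from h import *;need([.5416,.2063,.1371],-.239)"
```

```text
time: 19.5
ee_pos: [0.5415, 0.2087, 0.1379]
tcp_rot: [-3.119, 0.375, -0.0]
wrist_force: [-0.0, -0.3, -1.0]
grip_width: 0.0202
t 19.5 tcp [0.5415 0.2087 0.1379] yaw -0.239 tilt 0.0 F [-0.04 -0.33 -1.05] w 0.0202
SHIFT cm [0.06 0.23 0.08] TURN -0.0
```

```bash

python3 -m creep '[[0,0,0.02,0],[0,0,0.04,0],[0,0,0.06,0],[0,0,0.08,0],[0,0,0.08,0],[0,0,0.08,0],[0,0,0.08,0],[0,0,0.08,0],[0,0,0.08,0],[0,0,0.08,0]]'
python3 look.py side 148 258 50 72 8 l5.png .0141
```

```text
time: 20.5
ee_pos: [0.5415, 0.2087, 0.1371]
tcp_rot: [-3.119, 0.375, -0.0]
wrist_force: [-1.2, -0.2, -0.3]
grip_width: 0.0199
t 20.5 tcp [0.5415 0.2087 0.1371] yaw -0.239 tilt 0.0 F [-1.17 -0.19 -0.35] w 0.0199
SHIFT cm [0.07 0.24 0.71] TURN -0.0
```

View pics/l5.png

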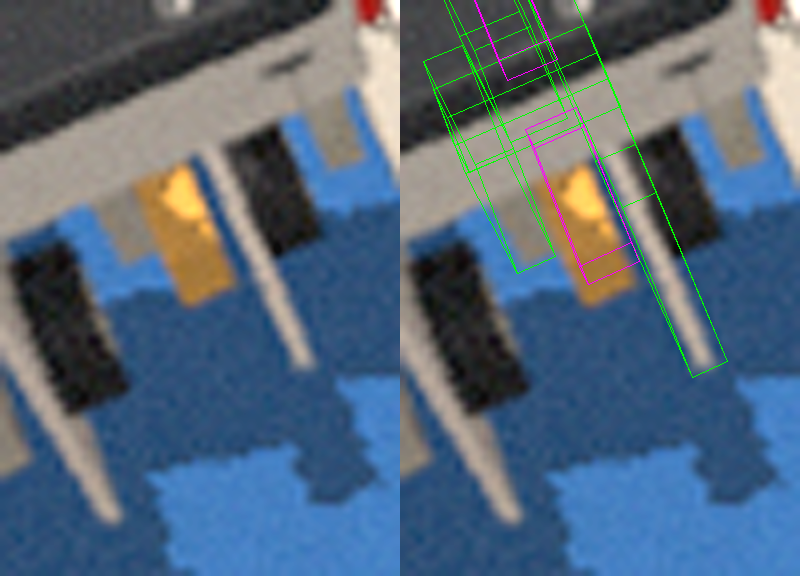

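The hook straddles the brass prong at crop (185,230) with clear gaps to both neighbours. The z is exactly 7 mm below flat-top contact and the wrist is now carrying almost no weight, so the crown is seated. I'll release and then retreat upward.

```bash

python3 -m creep '[[0,0,0,0],[0,0,0,0],[0,0,0,0],[0,0,0,0],[0,0,0,0],[0,0,0,0],[0,0,0,0],[0,0,0,0],[0,0,0,0],[0,0,0,0]]' 0.5
python3 -m creep '[[0,0,-0.5,0],[0,0,-1,0],[0,0,-2,0],[0,0,-3,0],[0,0,-5,0],[0,0,-8,0],[0,0,-12,0],[0,0,-15,0],[0,0,-15,0],[0,0,-15,0]]'
python3 -m creep '[[-3,0,0,0],[-6,0,0,0],[-10,0,0,0],[-14,0,0,0],[-18,0,0,0],[-20,0,0,0],[-20,0,0,0],[-20,0,0,0],[-20,0,0,0],[-20,0,0,0]]'
python3 - <<'E'
from h import *
from rig import arm
t=arm.get_image("top")["color"][160:260,115:215,::-1];s=arm.get_image("side")["color"][210:330,85:205,::-1]
cv2.imwrite("pics/f.png",np.hstack([cv2.resize(x,(400,480),interpolation=cv2.INTER_CUBIC)if 0 else cv2.resize(x,(400,400),interpolation=cv2.INTER_CUBIC) for x in(t,s)]))
E
```

```text
time: 21.55
ee_pos: [0.5415, 0.2087, 0.1371]
tcp_rot: [-3.119, 0.375, -0.0]
wrist_force: [1.2, 0.1, -0.3]
grip_width: 0.0468
time: 22.55
ee_pos: [0.5419, 0.2088, 0.2884]
tcp_rot: [-3.118, 0.374, -0.004]
wrist_force: [-0.3, 0.3, -1.0]
grip_width: 0.047
time: 23.55
ee_pos: [0.3479, 0.2557, 0.2862]
tcp_rot: [3.118, -0.376, -0.002]
wrist_force: [1.0, 0.4, 0.0]
grip_width: 0.0468
```

View pics/f.png

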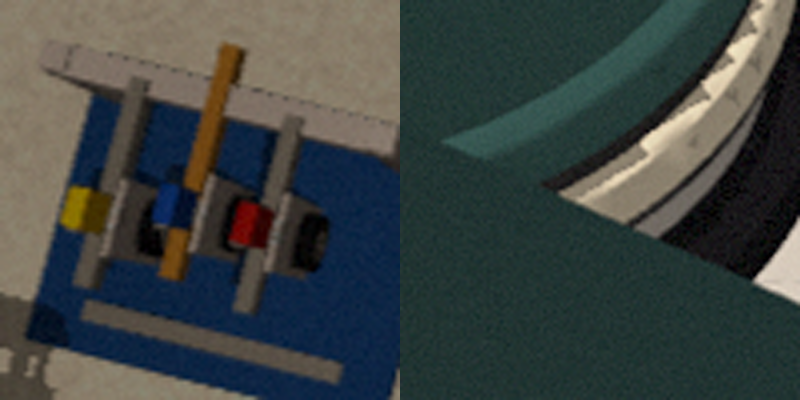

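The top view shows blue hanging on the brass prong at crop (172,205), upright and the same way round as the others. Yellow (77,208) and red (246,222) are at the same pixels as at the start. The arm blocks the side view, but nothing is in contact.

```bash
python3 -c "
from rig import arm
print(arm.sign_off())"
```

```text
the job is handed in; nothing more can be done
None
```

The blue carrier is hanging in the middle prong's groove, and I handed the job in at about 24 s of the 67 s allowed. I gripped it by its tab, lifted it off the stand and lowered it between the other two onto the flat top. From there I slid it about 18 mm inward until the press force vanished, then lowered it into the groove.

- **Seating:** the tool ended 7.0 mm below its height at flat-top contact, which matches the groove depth. The wrist force readings stayed at about 5 N vertically and 3 N sideways while pressing.
- **Final top picture:** blue hangs upright on the brass prong, the same way round as the others. Yellow and red are at their starting pixels, and the gripper is clear.
- **Disagreements:**
  - The two cameras differed by about 2 mm across the prong. The carrier also appeared 2.5 mm off the prong line before lowering, so I corrected it using the side camera.
  - The last side picture was blocked by the arm, so the hung state after release was confirmed only from above.

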